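# Turn the parts carousel to the blue bin and load a brush handle

## Task

Turn the parts carousel by its black knob until the blue bin stands squarely in the opening of the clear guard. Only then take the bare black brush handle from the bench and set it down, do not drop it, so that it stands upright in the blue bin, which stays lined up with the opening. Leave the finished brush, the hair knot and the gauge where they are.

Things in the scene. Friction and masses are not known exactly. Their poses are not given: they have to be found in the camera images.
- carousel: Fixed parts carousel, 256 mm across; origin on its turning axis at bench height. Grey turning tray (radius 118) with four quarter-circle bins; bin floors 18 mm above the bench, walls (3 mm thick) to 38. A fixed clear guard, 46 to 50 mm above the bench (rim pillars to 53), covers three quarters of the tray; its quarter-circle opening, edged by black strips, faces the -x side of this body.
- opening (a point): Fixed point in the middle of the guard's opening, 68 mm from the turning axis on the carousel's -x side, at bin floor height (18 mm).
- bin_blue (a point): Middle of the blue bin's floor, 68 mm from the turning axis, turns with the tray; a circle 94 mm wide round it is free of walls. The bin is squarely in the opening when this point coincides with opening in plan; it starts 45 to 180 degrees off, either way. From above, bin floors go counter-clockwise blue, yellow, red, green.
- knob (a point): Mid-height of the round black knob (44 mm diameter, 62 to 100 mm above the bench) on the turning axis, rigidly joined to the tray: gripped from above and turned about the vertical it turns the tray. The tray has no stops within reach of the task, light friction (0.06 N m), and stays where it is left.
- tray (a joint): Angle of the tray in its stand, rad, counter-clockwise from above positive; a whole multiple of 2 pi (0, 6.28) means that the blue bin is exactly in the opening. It can be turned through either of these.
- handle: The bare brush handle: black resin, waisted, 40 mm diameter, 61 mm tall, 30 to 57 g, standing on the bench; no hair on it. Origin at the centre of its underside, z up along its axis. Can be gripped at any yaw across its 40 mm width, about 10 mm below its top.
- brush: Finished shaving brush, same black handle with a cream hair tuft, 62 x 61 x 126 mm, standing; origin at the centre of its underside. Bystander, at least 95 mm from the handle; which of the two stands nearer the carousel varies.
- knot: Loose cream hair knot (bulb with a plug), 61 x 81 x 56 mm, lying on the bench left of the carousel; origin under its centre. Bystander.
- gauge: Grey sheet-metal height gauge, 34 x 50 x 83 mm, standing left of the carousel; origin under its centre. Bystander.

How it is judged:
By the outcome, as a careful person would: the job done as asked, in the order asked, and still so for the second after the job is handed in, with the robot touching nothing.
It also fails if it takes over 56 s, if anything falls off the work surface, if the arm or the gripper's body presses on something with over 40 N, if the wrist force passes 120 N, or if a joint passes its speed limit or range.

## Robot

A 7-joint arm with a two-finger parallel gripper is mounted at the origin on a cart in front of the work surface, level with it; the furniture and walls round the work are solid. World frame = base frame: x ahead of the robot, y to its left, z up, the work surface at z = 0. Lengths are in mm, angles in rad, forces in N, time in s.
With the tool pointing down it reaches from about 400 to 750 mm from the base axis. Payload 19.5 kg.
Tool frame: the origin (TCP) lies midway between the tips of the shut fingers; the grasp point (between the pads) lies 19 mm behind it; z points along the fingers, y is the line along which they close (so a half turn about z gives the same grasp; the last joint's range is limited). The gripper opens to 85 mm and grips with 20 to 120 N. Pads are 22 mm wide; open, the fingers measure 114 mm over their backs; the gripper's body (76 mm by 85 mm) begins 54 mm behind the grasp point. The pads swing forward as they close: fully open they stand 13 mm farther back than shut.
Start: joints at [1.099, 0.707, -0.028, 1.485, 0.022, 0.951, -0.075], TCP at [239.586, -522.679, 231.268] pointing down, gripper open.
Joint ranges: [-2.71, 2.71], [-0.32, 2.16], [-1.57, 1.52], [0, 2.45], [-1.46, 4.6], [0, 2.02], [-2.83, 2.83]. Speed limits (rad/s): [1.89, 1.89, 2.57, 2.57, 3.01, 3.01, 3.01].

## Interface

Orientations are given as a rotation vector (axis times angle).
In Python, from station import bot gives the robot as it stands. The module is installed in compiled form; this text tells all that it offers. Calls block until the motion is done:
- bot.reach(position, orientation): joint-space move of the TCP to a pose.
- bot.move_l(position, velocity=150, ori=None): straight line of the TCP; ori=None keeps the orientation; velocity is the mean speed in mm/s.
- bot.move_joints(angles): joint-space move.
- bot.move_gripper(opening, squeeze=None): finger opening in mm; squeeze is the grip in N (None keeps the last); returns when the fingers have stopped.
- bot.hold(seconds).
- bot.ik(position, orientation): joint angles nearest the present ones, or None.
- bot.get_obs(): the state.
- bot.grab_frame(name): name is "scene" or "top"; returns a dict with "color" (420x560x3 uint8, red, green, blue), "depth" (420x560 float32, mm along the optical axis (not along the pixel's ray), 0 where there is no reading), "K" (3x3 intrinsics, pixels), "origin" and "orientation" of the camera in the world. Camera axes: x right, y up, looking along -z (the intrinsics and any distortion apply to the point x, -y, -z); pixel columns grow to the right and rows downward; lengths in mm; the calibration is good to about 2 mm. A picture is of the moment at which its call begins.
A pose or a line that the arm cannot do raises bot.IKError and nothing moves.
- bot.hand_in(): hands the job in; it is judged then, once.
The state is a dict: "time": time; "joints": joint angles; "dq": joint speeds; "effort": joint torques, N m; "tcp_pos": TCP position; "ee_rot": TCP orientation; "force": force on the tool from outside, world axes, zero at the start; "moment": the same for the moment, N m; "grip_width": finger opening in mm; "finger_force": force on a finger pad.
Only numpy, scipy, OpenCV 4.12 (cv2) and the standard library are available. Lean on these libraries where they do the work, as an engineer would, in place of code of your own. Each camera call takes 0.05 s, during which the arm holds its last target. There are 200 camera calls.

## Working session

There is one attempt and no reset: what is moved stays moved. The work goes in short steps, each a Python script; the robot and the scene stay as the last script left them, time stands still between calls to the robot, and variables do not carry over. Pictures are saved under pics/ and viewed, at most 10 in all, crops included, and the job is handed in when it is done.

```bash
mkdir -p pics
cat > h.py <<'E'
import numpy as np, cv2
from scipy.spatial.transform import Rotation as R
from station import bot
def cam(n):
    f=bot.grab_frame(n); return f
def rot(f):
    o=np.array(f["orientation"],float); return o if o.shape==(3,3) else R.from_rotvec(o).as_matrix()
def ray(f,u,v):
    K=np.array(f["K"]); d=np.stack([(np.asarray(u,float)-K[0,2])/K[0,0],-(np.asarray(v,float)-K[1,2])/K[1,1],-np.ones_like(np.asarray(u,float))],-1)
    return np.array(f["origin"]), d@rot(f).T
def plane(f,u,v,z):
    o,d=ray(f,u,v); return o+d*((z-o[2])/d[...,2])[...,None]
def cloud(f):
    v,u=np.mgrid[:420,:560]; o,d=ray(f,u,v); return o+d*f["depth"][...,None]
E
python3 - <<'E'
from h import *
for n in("scene","top"):
    f=cam(n); cv2.imwrite(f"pics/{n}0.png",f["color"][...,::-1]); np.savez(f"{n}0.npz",**f)
    print(n,f["K"],f["origin"],f["orientation"],[k for k in f], (f["depth"]>0).mean())
print(bot.get_obs())
E
```

```text
scene [[423.46894543   0.         284.72955176]
 [  0.         423.46894543 212.19604964]
 [  0.           0.           1.        ]] [-343.86069552  663.06625825  618.09192175] [ 0.63759737 -1.07524244 -1.90060897] ['color', 'depth', 'K', 'origin', 'orientation'] 0.9959438775510204
top [[381.4450973    0.         279.3880641 ]
 [  0.         381.4450973  212.56576648]
 [  0.           0.           1.        ]] [325.72398655 173.21783806 966.68070648] [ 0.16345565 -0.10736168 -1.58309504] ['color', 'depth', 'K', 'origin', 'orientation'] 0.9960076530612245
{'time': 0.1, 'joints': array([ 1.09928565,  0.70701536, -0.02762615,  1.48493031,  0.02200228,
        0.95094255, -0.07548998]), 'dq': array([ 1.15249464e-04, -3.18442533e-03,  7.84218873e-05, -2.57448923e-03,
       -4.56192643e-04,  6.93116173e-04,  1.39909430e-04]), 'effort': array([ 5.21370268e-03, -8.84294415e+01,  1.23810824e+00, -2.36455715e+01,
        1.71440654e-02,  5.07769320e-03, -1.62793121e-04]), 'tcp_pos': array([ 239.50552442, -522.48164119,  230.89389544]), 'ee_rot': array([-3.06837759e+00, -6.69780931e-01,  3.74004780e-04]), 'force': array([-0.50219562,  0.0554841 , -0.41144425]), 'moment': array([0.02648307, 0.01072572, 0.02565619]), 'finger_force': 0.0, 'grip_width': 85.64061491226451}
```

View pics/scene0.png

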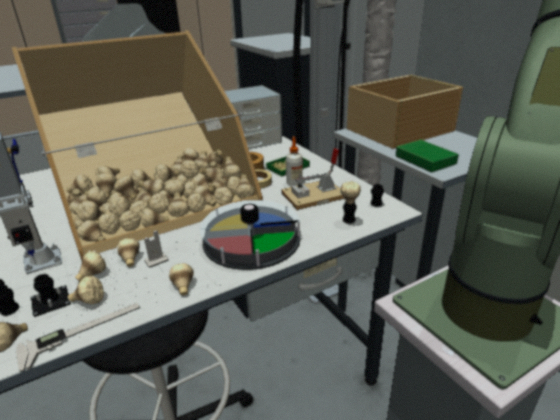

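View pics/top0.png

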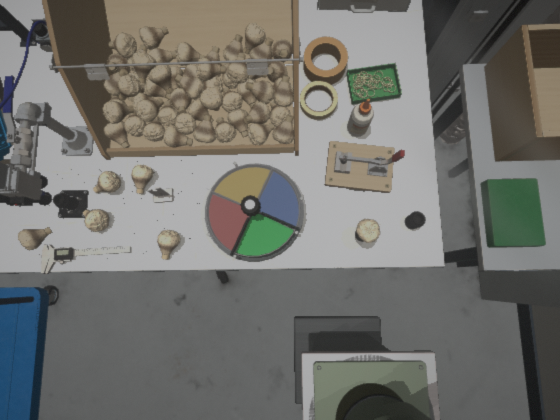

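The views show the carousel with its knob at top (251,205) and scene (249,213). The handle is at top (415,220) and scene (377,195). The brush is at top (368,230) and scene (350,200). Green currently faces the opening, so blue is about 90° counter-clockwise of it. Next I'll measure these precisely.

```bash
cat >> h.py <<'E'
def tri(fa,pa,fb,pb):
    (o1,d1),(o2,d2)=ray(fa,*pa),ray(fb,*pb)
    s=np.linalg.lstsq(np.stack([d1,-d2],1),o2-o1,rcond=None)[0]
    a,b=o1+s[0]*d1,o2+s[1]*d2
    return (a+b)/2,np.linalg.norm(a-b)
def project(f,P):
    c=(np.asarray(P,float)-np.array(f["origin"]))@rot(f); K=np.array(f["K"])
    return K[0,0]*c[...,0]/-c[...,2]+K[0,2], -K[1,1]*c[...,1]/-c[...,2]+K[1,2]
def ortho(f,c,z,half=140,px=4):
    n=2*half*px//2; g=np.linspace(-half,half,n); X,Y=np.meshgrid(g,-g)  # right=+x, up=+y
    u,v=project(f,np.stack([c[0]+X,c[1]+Y,np.full_like(X,z)],-1))
    return cv2.remap(f["color"],u.astype(np.float32),v.astype(np.float32),cv2.INTER_CUBIC)
E
python3 - <<'E'
from h import *
T=dict(np.load("top0.npz"));S=dict(np.load("scene0.npz"))
def dark(f,box,th=60):
    x0,y0,x1,y1=box; m=(f["color"][y0:y1,x0:x1].max(2)<th).astype(np.uint8)
    n,l,st,c=cv2.connectedComponentsWithStats(m); return [(st[i]+[x0,y0,0,0,0],(c[i]+[x0,y0]).round(1)) for i in range(1,n) if st[i][4]>40]
for nm,f,b in(("T handle",T,(395,200,435,240)),("S handle",S,(362,175,392,215)),("T knob",T,(235,190,268,222)),("S knob",S,(235,198,265,228)),("S brush",S,(338,178,362,228))):
    print(nm,dark(f,b))
# depth checks
for nm,f in(("T",T),("S",S)):
    P=cloud(f); 
    for q,(u,v,r) in dict(knob=((251,205,14) if nm=="T" else (249,213,14)),handle=((415,220,16) if nm=="T" else (377,195,18)),brush=((368,230,16) if nm=="T" else (350,200,24))).items():
        W=P[v-r:v+r,u-r:u+r].reshape(-1,3); W=W[W[:,2]>(60 if q=="knob" else 20)]; zt=np.percentile(W[:,2],98); t=W[W[:,2]>zt-6]
        print(nm,q,"zt",zt.round(1),"top mid",((t.min(0)+t.max(0))/2).round(1),t.shape)
c=T["color"][150:270,190:440]; cv2.imwrite("pics/crop1.png",cv2.resize(c,None,fx=3.2,fy=3.2,interpolation=cv2.INTER_CUBIC)[...,::-1])
E
```

```text
T handle [(array([406, 213,  18,  16, 216]), array([414.6, 220.2]))]
S handle [(array([371, 183,  13,  23, 216]), array([376.9, 194.3]))]
T knob [(array([241, 196,  27,  26, 191]), array([251.9, 208.4]))]
S knob [(array([240, 206,  19,  19, 243]), array([249.1, 215.3]))]
S brush [(array([344, 196,  12,  28, 239]), array([349.1, 210.7]))]
T knob zt 103.8 top mid [421.7 232.8 532.3] (256, 3)
T handle zt 966.7 top mid [325.7 173.2 966.7] (7, 3)
T brush zt 121.3 top mid [389.4  78.4 541. ] (212, 3)
S knob zt 100.8 top mid [ 87.5 458.9 356.5] (137, 3)
S handle zt 618.1 top mid [-343.9  663.1  618.1] (5, 3)
S brush zt 118.5 top mid [ 53.  324.2 365.3] (102, 3)
```

View pics/crop1.png

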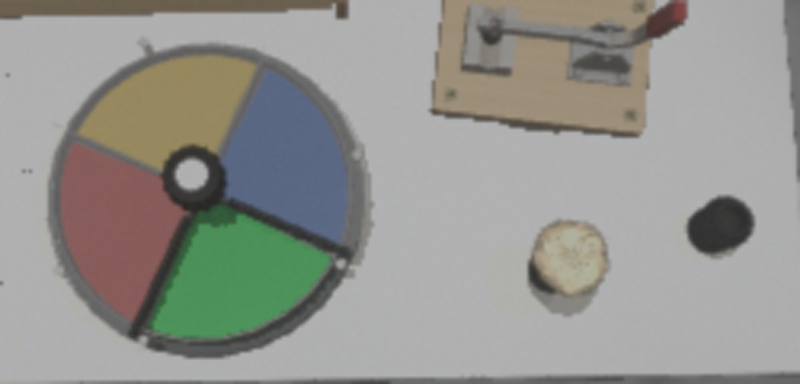

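The crop shows the opening's black strips running from the hub to crop (345,255) and (135,335), with green inside. The handle is at crop (720,225), leaning away from the nadir. Grey walls separate yellow/blue and yellow/red.

Run:
```python
from h import *
T=dict(np.load("top0.npz"));S=dict(np.load("scene0.npz"))
# knob / handle from depth
for nm,f,kb,hb in(("T",T,(251,205),(415,220)),("S",S,(249,213),(377,195))):
    P=cloud(f); P[f["depth"]==0]=np.nan
    for q,(u,v),zl in(("knob",kb,96),("handle",hb,54)):
        W=P[v-20:v+20,u-14:u+14].reshape(-1,3); W=W[(W[:,2]>zl-40)&(W[:,2]<130)]
        t=W[W[:,2]>zl]; 
        if len(t): (cx,cy),r=cv2.minEnclosingCircle(t[:,:2].astype(np.float32)); print(nm,q,"n",len(t),"z",np.percentile(t[:,2],[10,50,95]).round(1),"mean",t[:,:2].mean(0).round(1),"circ",round(cx,1),round(cy,1),round(r,1))
# knob light disc in both views
def light(f,box):
    x0,y0,x1,y1=box; m=(f["color"][y0:y1,x0:x1].min(2)>150).astype(np.uint8); n,l,st,c=cv2.connectedComponentsWithStats(m)
    return [(st[i][4],(c[i]+[x0,y0]).round(1)) for i in range(1,n)]
print("disc T",light(T,(243,196,260,214)),"S",light(S,(240,203,260,215)))
# rim of floors: fit circle to coloured floor area
hsv=cv2.cvtColor(T["color"],cv2.COLOR_RGB2HSV)
m=np.zeros((420,560),np.uint8); m[160:265,200:308]=((hsv[...,1]>60)&(hsv[...,2]>60))[160:265,200:308]
v,u=np.nonzero(m); p=plane(T,u,v,18.)
(cx,cy),r=cv2.minEnclosingCircle(p[:,:2].astype(np.float32)); print("floors circ",cx,cy,r)
for z,ctr in((102,(250.7,204.6)),):
    print("knob disc at z",plane(T,*map(np.array,ctr),z).round(1))
# handle silhouette, triangulated top/bottom in S with T centre
print("handle tri centroid",tri(T,(414.6,220.2),S,(376.9,194.3)))
```

```text
T knob n 266 z [ 98.4 100.7 103. ] mean [497.5 271.8] circ 498.5 271.6 22.3
T handle n 93 z [54.9 60.7 63.8] mean [ 463.4 -125.4] circ 463.0 -125.6 15.8
S knob n 124 z [ 97.6  99.2 100.8] mean [495.4 276. ] circ 497.0 274.9 21.8
S handle n 47 z [54.7 58.9 61.4] mean [ 464.1 -123.4] circ 464.4 -123.2 15.8
disc T [(np.int32(70), array([249.5, 204. ]))] S [(np.int32(14), array([242.3, 203.7])), (np.int32(12), array([257.2, 203.7])), (np.int32(25), array([248.6, 206.5]))]
floors circ 498.31671142578125 273.1068420410156 113.95655822753906
knob disc at z [496.4 269.3 102. ]
handle tri centroid (array([ 463.02020529, -124.48022227,   33.40853615]), np.float64(1.0460134067083275))
```

```bash
cat >> h.py <<'E'
A=np.array([498.,273.])
def polar(f,z,r0,r1,A=A,n=720):
    th=np.arange(n)*2*np.pi/n; r=np.linspace(r0,r1,40); TH,RR=np.meshgrid(th,r,indexing="ij")
    u,v=project(f,np.stack([A[0]+RR*np.cos(TH),A[1]+RR*np.sin(TH),np.full_like(TH,z)],-1))
    return th,cv2.remap(f["color"],u.astype(np.float32),v.astype(np.float32),cv2.INTER_LINEAR)
def floors(f,r0=60,r1=100,A=A):
    """angular extents (deg) of each bin floor colour, from z=18 rays"""
    th,im=polar(f,18.,r0,r1,A); h=cv2.cvtColor(im,cv2.COLOR_RGB2HSV); out={}
    for nm,(a,b) in dict(blue=(100,130),yellow=(15,33),green=(45,75),red=(170,190)).items():
        hh=h[...,0].astype(int); hh=np.where((hh<10)&(a==170),hh+180,hh)
        w=(((hh>=a)&(hh<=b)&(h[...,1]>50)&(h[...,2]>50)).mean(1)>.5)
        if not w.any(): continue
        c=np.angle((w*np.exp(1j*th)).sum()); d=np.angle(np.exp(1j*(th[w]-c)))
        out[nm]=np.degrees([c+d.min(),c+d.max(),c+(d.min()+d.max())/2]).round(1)
    return out
def strips(f,z,r0=60,r1=105,A=A):
    th,im=polar(f,z,r0,r1,A); k=im.max(2).mean(1); w=k<70
    n,l=cv2.connectedComponents(np.tile(w.astype(np.uint8),(3,1))); return [ (np.degrees(th[l[0]==i].mean()).round(1),int((l[0]==i).sum())) for i in range(1,n)]
E
python3 - <<'E'
from h import *
for n in "top","scene":
    f=dict(np.load(n+"0.npz")); print(n,floors(f)); 
    for z in(48.,50.): print("strips",z,strips(f,z))
E
```

```text
top {'blue': array([-110.,  -28.,  -69.]), 'yellow': array([-21.5,  62. ,  20.2]), 'green': array([-203. , -116. , -159.5]), 'red': array([ 67. , 150. , 108.5])}
strips 48.0 [(np.float64(157.3), 10), (np.float64(244.3), 8)]
strips 50.0 [(np.float64(157.7), 10), (np.float64(244.3), 8)]
scene {'blue': array([-94. , -39. , -66.5]), 'yellow': array([-9. , 40.5, 15.8]), 'green': array([-203. , -112. , -157.5]), 'red': array([ 66.5, 153.5, 110. ])}
strips 48.0 [(np.float64(155.8), 8), (np.float64(230.2), 72), (np.float64(324.0), 19), (np.float64(347.5), 19)]
strips 50.0 [(np.float64(155.8), 8), (np.float64(228.0), 71), (np.float64(324.2), 14), (np.float64(347.5), 15)]
```

```bash
cat >> h.py <<'E'
def ori(deg): # tool down, closing line at deg (world, from +x)
    return (R.from_euler("z",deg-90,degrees=True)*R.from_euler("x",180,degrees=True)).as_rotvec()
E
python3 - <<'E'
from h import *
for p in((498,273,66),(498,273,180),(463.5,-124.5,33),(434.4,248.9,52)):
    for d in range(-180,180,30):
        q=bot.ik(list(p),ori(d)); print(p[:2],d,None if q is None else np.round(q,2))
E
```

```text
(498, 273) -180 [-0.55  0.93 -0.01  1.67  0.02  0.54 -0.58]
(498, 273) -150 [-0.47  0.93 -0.17  1.67  0.25  0.56 -0.26]
(498, 273) -120 [-0.39  0.94 -0.33  1.66  0.47  0.61  0.06]
(498, 273) -90 [-0.31  0.97 -0.49  1.66  0.66  0.68  0.42]
(498, 273) -60 [-0.06  1.17 -1.13  1.65  1.17  1.13  0.56]
(498, 273) -30 [-0.06  1.17 -1.13  1.65  1.17  1.13  1.09]
(498, 273) 0 [-0.01  1.28 -1.35  1.65  1.29  1.34  1.54]
(498, 273) 30 [-0.86  1.03  0.63  1.68 -0.86  0.73 -2.4 ]
(498, 273) 60 [-0.83  1.01  0.56  1.68 -0.78  0.69 -1.94]
(498, 273) 90 [-0.78  0.99  0.45  1.68 -0.66  0.64 -1.53]
(498, 273) 120 [-0.7   0.96  0.29  1.68 -0.44  0.58 -1.2 ]
(498, 273) 150 [-0.63  0.94  0.14  1.67 -0.21  0.54 -0.89]
(498, 273) -180 [-0.48  0.76 -0.14  1.58  0.14  0.81 -0.68]
(498, 273) -150 [-0.4   0.77 -0.31  1.57  0.28  0.84 -0.29]
(498, 273) -120 [-0.33  0.79 -0.46  1.57  0.42  0.88  0.11]
(498, 273) -90 [-0.25  0.82 -0.63  1.57  0.56  0.94  0.51]
(498, 273) -60 [-0.06  0.97 -1.13  1.56  0.92  1.21  0.73]
(498, 273) -30 [-0.01  1.07 -1.35  1.56  1.06  1.38  1.15]
(498, 273) 0 [-0.01  1.07 -1.35  1.56
[... 1131 characters left out ...]
.34 -0.14]
(434.4, 248.9) -150 [-0.64  0.91  0.11  1.92 -0.27  0.33  0.2 ]
(434.4, 248.9) -120 [-0.58  0.9  -0.01  1.92  0.01  0.32  0.45]
(434.4, 248.9) -90 [-0.5   0.9  -0.16  1.92  0.37  0.35  0.62]
(434.4, 248.9) -60 [-0.12  1.06 -0.91  1.91  1.17  0.84  0.4 ]
(434.4, 248.9) -30 [-0.12  1.06 -0.91  1.91  1.17  0.84  0.92]
(434.4, 248.9) 0 [-0.92  1.02  0.67  1.93 -1.13  0.63 -2.63]
(434.4, 248.9) 30 [-0.87  0.98  0.55  1.93 -1.02  0.54 -2.21]
(434.4, 248.9) 60 [-0.82  0.96  0.45  1.93 -0.9   0.47 -1.8 ]
(434.4, 248.9) 90 [-0.77  0.94  0.36  1.93 -0.77  0.42 -1.4 ]
(434.4, 248.9) 120 [-0.74  0.93  0.3   1.93 -0.68  0.39 -0.97]
(434.4, 248.9) 150 [-0.71  0.92  0.24  1.92 -0.57  0.36 -0.55]
```

Run:
```python
from h import *
o=ori(-140)
bot.reach([498,273,190],o); print(bot.get_obs()["time"],bot.get_obs()["tcp_pos"])
bot.move_l([498,273,66],velocity=120)
bot.move_gripper(30,squeeze=50); s=bot.get_obs(); print(s["time"],s["tcp_pos"],s["grip_width"],s["finger_force"],s["force"],s["joints"])
if s["grip_width"]>38:
    q=np.array(s["joints"]); q[6]-=np.radians(89.3); bot.move_joints(q); bot.hold(.2)
    s=bot.get_obs(); print(s["time"],s["tcp_pos"],s["grip_width"],s["force"],s["moment"],s["joints"][6])
```

```text
3.0417 [498.41433186 272.31906523 190.0231856 ]
4.6917 [498.48897368 273.32821462  66.53947222] 42.63218245107072 50.19775986671448 [ 0.80061255 -0.42091982  5.3195415 ] [-0.41075817  0.94024556 -0.28964929  1.6648075   0.42254285  0.59740369
 -0.24223365]
6.3333 [498.47175049 273.33424361  66.56932347] 43.09868146134949 [-1.40477201  0.14712774 -0.21967439] [-0.13035045  0.08581802  0.04191591] -1.8001960189039643
```

Run:
```python
from h import *
bot.move_gripper(85); bot.move_l([498,273,150],velocity=150)
bot.reach([463.5,-124.5,170],ori(180))
f={n:cam(n) for n in("top","scene")}
for n in f:
    np.savez(n+"1.npz",**f[n]); print(n,floors(f[n])); print(strips(f[n],48.),strips(f[n],50.))
print(bot.get_obs()["time"],bot.get_obs()["tcp_pos"])
a=np.hstack([cv2.resize(ortho(f[n],A,z,130,3),(390,390)) for n,z in(("top",48.),("scene",48.))]); cv2.imwrite("pics/o1.png",a[...,::-1])
```

```text
top {'blue': array([-203.5, -115. , -159.3]), 'yellow': array([-110.5,  -26.5,  -68.5]), 'green': array([ 69. , 148.5, 108.8]), 'red': array([-20.5,  62. ,  20.8])}
[(np.float64(157.3), 10), (np.float64(244.5), 5)] [(np.float64(157.5), 11), (np.float64(244.2), 6)]
scene {'blue': array([-204.5, -109.5, -157. ]), 'yellow': array([-94.5, -39. , -66.8]), 'green': array([ 68.5, 152.5, 110.5]), 'red': array([-9. , 40. , 15.5])}
[(np.float64(154.5), 5), (np.float64(226.5), 39), (np.float64(243.5), 19), (np.float64(324.0), 19), (np.float64(347.8), 18)] [(np.float64(154.5), 5), (np.float64(224.5), 39), (np.float64(241.0), 19), (np.float64(324.2), 14), (np.float64(347.5), 13)]
9.1167 [ 463.84526999 -123.60147071  169.93840497]
```

View pics/o1.png

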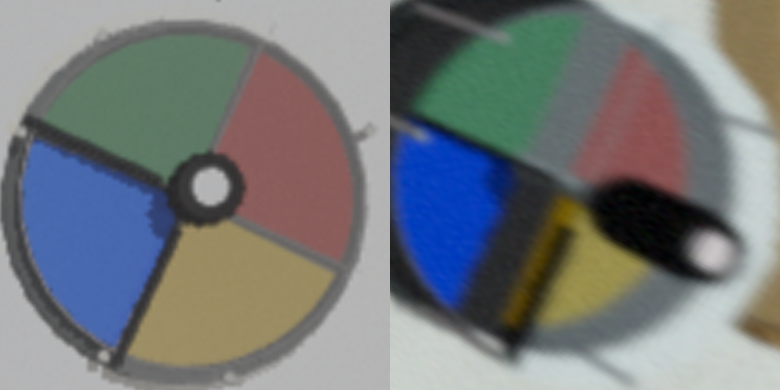

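The rectified views show blue filling the opening between the black strips, in the left half of each. I'll check the angle more precisely with line fits: wall edges at their own heights against the strips.

```bash
cat >> h.py <<'E'
HUE=dict(blue=(100,130),yellow=(15,33),green=(45,80),red=(165,190))
def edge(f,col,z,ang,A=A,smin=50):
    """line along colour floor's border nearest direction ang (deg): (direction deg, signed offset from axis mm)"""
    th,_=0,0; k=4; im=cv2.resize(f["color"],None,fx=k,fy=k,interpolation=cv2.INTER_CUBIC); h=cv2.cvtColor(im,cv2.COLOR_RGB2HSV)
    a,b=HUE[col]; hh=h[...,0].astype(int); hh=np.where((hh<10)&(col=="red"),hh+180,hh)
    m=((hh>=a)&(hh<=b)&(h[...,1]>smin)&(h[...,2]>50)).astype(np.uint8)
    return fitedge(f,m,k,z,ang,A)
def fitedge(f,m,k,z,ang,A,rr=(40,100),w=9):
    cs,_=cv2.findContours(m,cv2.RETR_LIST,cv2.CHAIN_APPROX_NONE); c=np.vstack([x[:,0] for x in cs if len(x)>60]).astype(float)
    p=plane(f,(c[:,0]+.5)/k-.5,(c[:,1]+.5)/k-.5,z)[:,:2]-A; t=np.radians(ang); e=np.array([np.cos(t),np.sin(t)]); nrm=np.array([-e[1],e[0]])
    s=p[((p@e)>rr[0])&((p@e)<rr[1])&(abs(p@nrm)<w)]; 
    if len(s)<20: return None
    vx,vy,x,y=cv2.fitLine(s.astype(np.float32),cv2.DIST_HUBER,0,.01,.01).ravel(); d=np.array([vx,vy]); d*=np.sign(d@e)
    return round(float(np.degrees(np.arctan2(d[1],d[0]))),2),round(float(-x*d[1]+y*d[0]),2),len(s)
def strip_edges(f,z=50.,A=A,th=75):
    k=4; im=cv2.resize(f["color"],None,fx=k,fy=k,interpolation=cv2.INTER_CUBIC); m=(im.max(2)<th).astype(np.uint8)
    return [fitedge(f,m,k,z,a,A,(45,100),8) for a in(157.4,-115.7)]
E
python3 - <<'E'
from h import *
f=dict(np.load("top1.npz"))
print("wall G/R",edge(f,"green",18.,67),edge(f,"red",38.,65)); print("wall R/Y",edge(f,"yellow",18.,-25),edge(f,"red",38.,-24))
print("strips",strip_edges(f))
f=dict(np.load("top0.npz"))
print("before: wall",edge(f,"red",18.,67),edge(f,"yellow",38.,65),edge(f,"blue",18.,-25),edge(f,"yellow",38.,-24)); print("strips",strip_edges(f),"green floor in opening",edge(f,"green",18.,157),edge(f,"green",18.,-115))
E
```

```text
wall G/R (68.22, 1.0, 87) (65.8, -2.63, 87)
wall R/Y (-26.78, 0.26, 82) (-24.71, 1.83, 86)
strips [(149.33, 9.86, 166), (-111.52, -5.89, 164)]
before: wall (67.12, -0.37, 86) (64.85, -1.92, 86) (-27.56, -0.57, 82) (-25.41, 1.65, 85)
strips [(162.68, -6.41, 166), (-110.8, -7.27, 164)] green floor in opening (157.04, -0.39, 89) (-118.27, 2.73, 85)
```

```bash
cat >> h.py <<'E'
def stripfit(f,z=50.,A=A):
    out=[]
    for a in(157.4,244.3):
        t=np.radians(a); e=np.array([np.cos(t),np.sin(t)]); n=np.array([-e[1],e[0]]); s=np.arange(50,108,2.); w=np.arange(-9,9.01,.25)
        S_,W=np.meshgrid(s,w,indexing="ij"); P=A+S_[...,None]*e+W[...,None]*n; u,v=project(f,np.dstack([P,np.full_like(S_,z)]))
        g=cv2.remap(f["color"].max(2),u.astype(np.float32),v.astype(np.float32),cv2.INTER_LINEAR).astype(float)
        k=np.clip(85-g,0,None); c=(k*W).sum(1)/np.maximum(k.sum(1),1e-6); ok=k.sum(1)>20
        b,a0=np.polyfit(s[ok],c[ok],1); res=c[ok]-(b*s[ok]+a0)
        out.append((round(a+np.degrees(np.arctan(b)),2),round(a0,2),round(res.std(),2),int(ok.sum()),"at80:",round(b*80+a0,2)))
    return out
E
python3 - <<'E'
from h import *
for i in "01":
    f=dict(np.load(f"top{i}.npz")); print(stripfit(f,48.),stripfit(f,50.))
E
```

```text
[(np.float64(155.41), np.float64(2.9), np.float64(0.17), 29, 'at80:', np.float64(0.12)), (np.float64(244.85), np.float64(-0.86), np.float64(0.15), 29, 'at80:', np.float64(-0.08))] [(np.float64(155.41), np.float64(3.25), np.float64(0.17), 29, 'at80:', np.float64(0.46)), (np.float64(244.86), np.float64(-1.1), np.float64(0.15), 29, 'at80:', np.float64(-0.33))]
[(np.float64(155.95), np.float64(1.96), np.float64(0.16), 29, 'at80:', np.float64(-0.06)), (np.float64(244.93), np.float64(-0.71), np.float64(0.13), 29, 'at80:', np.float64(0.16))] [(np.float64(155.96), np.float64(2.3), np.float64(0.16), 29, 'at80:', np.float64(0.29)), (np.float64(244.93), np.float64(-0.96), np.float64(0.14), 29, 'at80:', np.float64(-0.08))]
```

Run:
```python
from h import *
for n in("top","scene"):
    f=dict(np.load(n+"1.npz")); P=cloud(f); d=np.linalg.norm(P[...,:2]-[434.3,249.3],axis=-1); w=(d<25)&(f["depth"]>0); print("blue floor z",n,np.median(P[...,2][w]).round(1))
bot.move_l([463.6,-124.4,32],velocity=110)
s=bot.get_obs(); print(s["time"],s["tcp_pos"],s["force"])
bot.move_gripper(20,squeeze=30); s=bot.get_obs(); print(s["time"],s["grip_width"],s["finger_force"],s["force"],s["tcp_pos"])
if s["grip_width"]>28:
    bot.move_l([463.6,-124.4,205],velocity=150); s=bot.get_obs(); print(s["time"],s["grip_width"],s["force"],s["tcp_pos"])
    bot.reach([434.3,249.3,150],ori(110)); s=bot.get_obs(); print(s["time"],s["grip_width"],s["force"],s["tcp_pos"])
    f=cam("scene"); cv2.imwrite("pics/s2.png",f["color"][120:300,180:420][...,::-1].repeat(3,0).repeat(3,1))
```

```text
blue floor z top 19.1
blue floor z scene 17.7
10.525 [ 463.77726231 -124.46745839   32.40143758] [ 0.61095419  0.36027435 -1.19979685]
11.025 37.49223829393555 29.238140163361095 [-0.38461812 -0.42135113  6.8172322 ] [ 463.75479746 -124.43145344   32.28633945]
12.325 37.28689145049481 [-0.42109852 -0.50328871 -1.00905839] [ 463.32603386 -124.36459495  204.39441113]
13.875 37.773070385986145 [-0.20080969 -0.55329261 -0.38959618] [434.62624683 248.54798353 149.91717824]
```

View pics/s2.png

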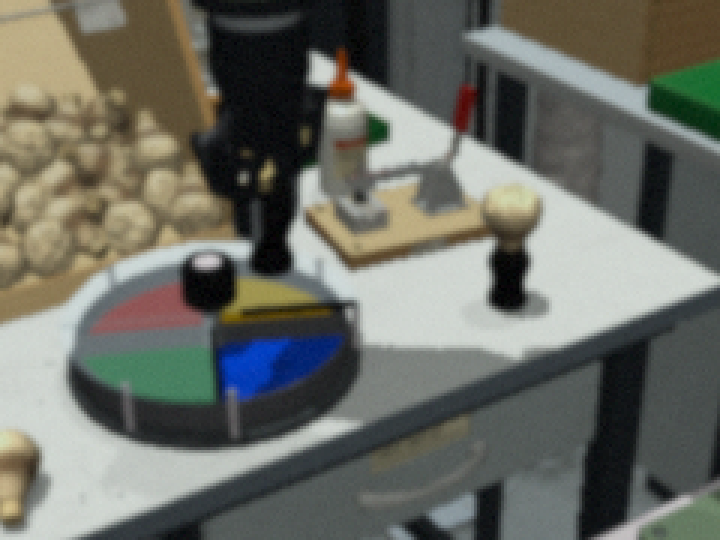

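The handle hangs upright in the gripper at crop (272,235), above the carousel. Blue is in the opening at (280,365), and the brush is still standing at (510,250). Lowering now, watching the force for contact.

Run:
```python
from h import *
p=[434.3,249.3]
bot.move_l(p+[60],velocity=80); bot.hold(.3); f0=bot.get_obs()["force"][2]
z=55.
bot.move_l(p+[z],velocity=40)
while z>47:
    s=bot.get_obs(); 
    if s["force"][2]-f0>2.5: break
    z-=.7; bot.move_l(p+[z],velocity=15)
s=bot.get_obs(); print("contact",z,s["tcp_pos"],s["force"],f0,s["time"])
bot.hold(.2); bot.move_gripper(50); bot.hold(.2); s=bot.get_obs(); print(s["grip_width"],s["force"],s["time"])
bot.move_l(p+[170],velocity=90)
bot.reach([440,-60,250],ori(180)); bot.hold(.3)
for n in("top","scene"):
    f=cam(n); np.savez(n+"3.npz",**f); 
    if n=="top": 
        print(stripfit(f)); print("wall G/R",edge(f,"green",18.,67),edge(f,"red",38.,65)); print("wall R/Y",edge(f,"yellow",18.,-25),edge(f,"red",38.,-24)); a=cv2.resize(f["color"][140:280,185:325],(400,400))
    else: b=cv2.resize(f["color"][150:300,170:320],(400,400))
cv2.imwrite("pics/f3.png",np.hstack([a,b])[...,::-1]); print(bot.get_obs()["time"])
```

```text
contact 50.09999999999998 [434.4172451  249.39493734  50.31158746] [ 0.18997386 -1.00856504  5.59308145] 0.11942520870468576 17.525
50.01970152885842 [ 0.25076628 -0.51106833 -0.28225372] 18.2
[(np.float64(155.96), np.float64(2.3), np.float64(0.15), 29, 'at80:', np.float64(0.29)), (np.float64(244.92), np.float64(-1.01), np.float64(0.13), 29, 'at80:', np.float64(-0.14))]
wall G/R (68.03, 1.03, 89) (65.61, -2.48, 87)
wall R/Y (-26.81, 0.26, 82) (-24.68, 1.89, 86)
21.5333
```

View pics/f3.png

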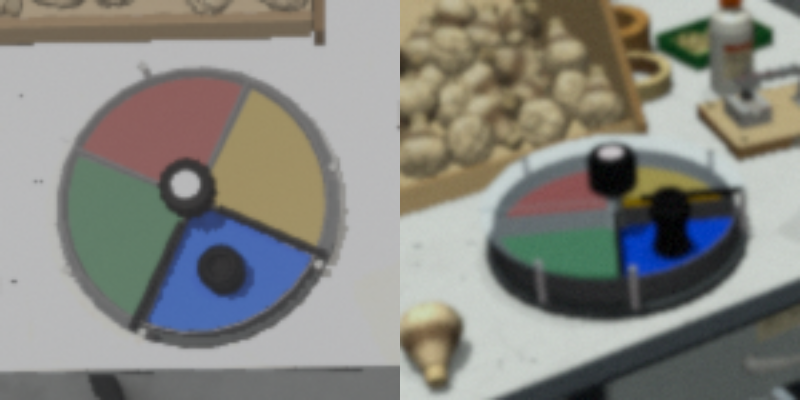

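The handle stands upright in the blue bin, at left view (222,270) and right view (672,225). The bin is still squarely in the opening and the gripper is clear.

```bash
python3 -c "
from station import bot
print(bot.hand_in())"
```

```text
the job is handed in; nothing more can be done
None
```

The blue bin is lined up with the guard opening to within about half a degree by my measurement, the handle was lowered to contact and stands upright in it, I never touched the brush, knot or gauge, and the job was handed in at about 22 s.

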